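# Clear and tamp the deburring tub

### The arm

A 6-joint arm with a two-finger parallel gripper is mounted at the origin on the work surface. World frame = base frame: x ahead of the robot, y to its left, z up, the work surface at z = 0. Lengths are in m, angles in rad, forces in N, time in s.
With the tool pointing down it reaches from about 0.275 to 0.825 m from the base axis. Payload 5.2 kg.
Tool frame: the origin (TCP) lies midway between the tips of the shut fingers; the grasp point (between the pads) lies bot.hold_point_z behind it (bot.hold_point_z is the distance from the TCP to the grasp point, in m); z points along the fingers, y is the line along which they close (so a half turn about z gives the same grasp; the last joint's range is limited). The gripper opens to 93 mm and grips with 3 to 60 N. Pads are 15 mm wide; open, the fingers measure 128 mm over their backs; the gripper's body (75 mm by 188 mm) begins 65 mm behind the grasp point.
Start: joints at [1.067, 0.259, 1.535, -0, 1.348, -0.203], TCP at [0.163, 0.525, 0.219] pointing down, gripper open.
Joint ranges: [-3.14, 3.14], [-0.91, 2.08], [0.19, 2.58], [-1.22, 4.36], [0.22, 2.71], [-3.12, 3.12]. Speed limits (rad/s): [2.57, 2.57, 3.14, 3.14, 3.14, 3.14].

### API

Orientations are given as a rotation vector (axis times angle).
In Python, from workcell import readout, get_image, camera_info, ticket, bot gives the robot as it stands.
- The arm moves only by the shell command python3 -m creep 'ROWS' [FORCE]. ROWS is JSON, a list of rows, each a list of 7 numbers: the shift along the world's x, y, z as a fraction of full scale, then the turn, a rotation vector about the world's x, y, z as a fraction of full scale, then the opening, from -1 (shut) to 1 (fully open), so that 0 is half open. A call has exactly 5 rows; each row shifts and turns the commanded pose from where the row before left it; what a row does not reach is not made up. Full scale, the value 1, is 60 mm for a shift and 90 degrees for a turn. A row lasts 1/8 s, in which the tool goes at most 62.5 mm and 10.7 degrees, less where a joint would pass 70% of its speed; a pose out of reach is approached as far as the arm can. A call with a number of a shift or a turn outside -1 to 1 is refused whole. A call with a gripper value outside its range is refused whole. The fingers move at their own pace and stop on an object; FORCE is the grip in N (left out, the last holds). Time passes only in rows, so rows that do not move let the fingers close, or fill a call up. It gives the time, the measured TCP pose, the force, the opening and the grip force at its end, in the units of the state.
- readout.get_obs(): the state, without advancing time (a new reading comes with each control period).
- get_image(name): name is "scene" or "top" or "wrist"; returns (picture, depth): 384x512x3 uint8, red, green, blue; 384x512 float32, m along the optical axis (not along the pixel's ray), 0 where there is no reading.
- camera_info(name): a dict with "camera_matrix" (3x3 intrinsics, pixels), "k1" (the pictures are not rectified: a ray, as slopes to the right and down, at radius r is drawn at 1 + k1 r^2 times it, then the intrinsics apply), "view" (4x4, takes a point from world to camera coordinates). Camera axes: x right, y up, looking along -z (the intrinsics and any distortion apply to the point x, -y, -z); pixel columns grow to the right and rows downward; lengths in m; the calibration is good to about 2 mm. A picture is of the moment at which its call begins: read the wrist's pose just before it. camera_info takes no time and is no camera call; for the wrist camera it gives the pose at the moment of the call.
- ticket.job_done(): hands the job in; it is judged then, once.
The state is a dict: "time": time; "joint_pos": joint angles; "joint_vel": joint speeds; "tau": joint torques, N m; "ee_pos": TCP position; "tool_rot": TCP orientation; "wrist_force": force on the tool from outside, world axes, zero at the start; "wrist_torque": the same for the moment, N m; "width": finger opening in m; "grip_force": force on a finger pad.
Only numpy, scipy, OpenCV 4.12 (cv2) and the standard library are available. Lean on these libraries where they do the work, as an engineer would, in place of code of your own. Each camera call takes 0.05 s, during which the arm holds its last target. There are 200 camera calls.

### The job

Lift the finished aluminium bracket off the ceramic chips in the steel tub and drop it into the wire basket. Then take the wooden tamper and press the leaning chips gently down with its foot (no hammering, no pushing with the gripper itself) until every chip lies flat and level on the tub's floor. Stand the tamper upright on the bench clear of the tub, and leave the hammer and the file where they lie.

Things in the scene. Friction and masses are not known exactly. Their poses are not given: they have to be found in the camera images.
- tub: open rectangular dark steel tub fixed to the bench. Outer 170 mm along its x, 130 along its y, 58 high; inner 160 x 120, walls 5 thick, floor 8 thick. Origin: centre of its underside, on the bench; z up.
- tub_floor (a point): centre of the tub's inner floor (8 mm above the bench), axes as the tub's.
- bracket: finished aluminium bracket, 120 g, shaped as an upside-down T: base plate 50 x 44 x 10 mm, and on its middle an upright web 50 long along its own x, 10 thick along its own y, rising from 10 to 55 mm above the underside. Origin: centre of the underside; z up. It rests on the four flat chips in the middle of the tub, its underside 12 mm above the tub's floor.
- tamper: wooden tamper, 200 g: flat square foot 60 x 60 x 14 mm with an upright square handle 24 x 24 mm on its middle, from 14 up to 130 mm above the underside; the handle's sides are parallel to the foot's. Origin: centre of the underside; z up along the handle. It starts standing on the bench to one side of the tub.
- basket: square wire basket fixed to the bench, on the other side of the tub: outer 140 x 140 x 60 mm high, walls and floor 4 mm. Origin: centre of its underside; z up.
- chip0: cream ceramic chip, loose in the tub, 40 mm along its own x, 30 along y, 12 thick along z, 35 g; origin at its centre (6 mm above the tub's floor when it lies flat). It starts flat in the middle, under the bracket.
- chip1: cream ceramic chip, loose in the tub, 40 mm along its own x, 30 along y, 12 thick along z, 35 g; origin at its centre (6 mm above the tub's floor when it lies flat). It starts flat in the middle, under the bracket.
- chip2: cream ceramic chip, loose in the tub, 40 mm along its own x, 30 along y, 12 thick along z, 35 g; origin at its centre (6 mm above the tub's floor when it lies flat). It starts flat in the middle, under the bracket.
- chip3: cream ceramic chip, loose in the tub, 40 mm along its own x, 30 along y, 12 thick along z, 35 g; origin at its centre (6 mm above the tub's floor when it lies flat). It starts flat in the middle, under the bracket.
- chip4: cream ceramic chip, loose in the tub, 40 mm along its own x, 30 along y, 12 thick along z, 35 g; origin at its centre (6 mm above the tub's floor when it lies flat). It starts leaning steeply (about 51 degrees from level) against the +x end wall of the tub, top about 39 mm above the floor, its lower edge about 25 mm from that wall; a light push down on its upper edge makes the lower edge slide towards the middle until it lies flat.
- chip5: cream ceramic chip, loose in the tub, 40 mm along its own x, 30 along y, 12 thick along z, 35 g; origin at its centre (6 mm above the tub's floor when it lies flat). It starts leaning steeply (about 51 degrees from level) against the +x end wall of the tub, top about 39 mm above the floor, its lower edge about 25 mm from that wall; a light push down on its upper edge makes the lower edge slide towards the middle until it lies flat.
- chip6: cream ceramic chip, loose in the tub, 40 mm along its own x, 30 along y, 12 thick along z, 35 g; origin at its centre (6 mm above the tub's floor when it lies flat). It starts leaning steeply (about 51 degrees from level) against the +x end wall of the tub, top about 39 mm above the floor, its lower edge about 25 mm from that wall; a light push down on its upper edge makes the lower edge slide towards the middle until it lies flat.
- chip7: cream ceramic chip, loose in the tub, 40 mm along its own x, 30 along y, 12 thick along z, 35 g; origin at its centre (6 mm above the tub's floor when it lies flat). It starts leaning steeply (about 51 degrees from level) against the -x end wall of the tub, top about 39 mm above the floor, its lower edge about 25 mm from that wall; a light push down on its upper edge makes the lower edge slide towards the middle until it lies flat.
- chip8: cream ceramic chip, loose in the tub, 40 mm along its own x, 30 along y, 12 thick along z, 35 g; origin at its centre (6 mm above the tub's floor when it lies flat). It starts leaning steeply (about 51 degrees from level) against the -x end wall of the tub, top about 39 mm above the floor, its lower edge about 25 mm from that wall; a light push down on its upper edge makes the lower edge slide towards the middle until it lies flat.
- hammer: hammer lying on the bench beyond the work, a bystander; origin under its middle, handle along its x.
- file: file with a wooden handle lying on the bench beyond the work, a bystander, 280 mm long along its x; origin under its middle.
There are look-alikes about, which are no part of the job. Of the things shaped like the bracket, the aluminium one is meant. Leave any orange look-alike of the chip7 alone.

How it is judged:
By the outcome, as a careful person would: the job done as asked, in the order asked, and still so for the second after the job is handed in, with the robot touching nothing.
It also fails if it takes over 64 s, if anything falls off the work surface, if the arm or the gripper's body presses on something with over 40 N, if the wrist force passes 120 N, or if a joint passes its speed limit or range.

## Working session

There is one attempt and no reset: what is moved stays moved. The work goes in short steps, Python scripts to look and compute and a shell command to move; the robot and the scene stay as the last step left them, time stands still between calls to the robot, and variables do not carry over. Pictures are saved under pics/ and viewed, at most 10 in all, crops included, and the job is handed in when it is done.

```bash
mkdir -p pics
cat > h.py <<'E'
import numpy as np, cv2
from workcell import readout, get_image, camera_info, ticket, bot
def snap(n,f):
    ci=camera_info(n); im,d=get_image(n)
    cv2.imwrite(f'pics/{f}.png',im[:,:,::-1]); np.savez(f'pics/{f}.npz',im=im,d=d,K=ci['camera_matrix'],k1=ci['k1'],V=ci['view'])
def cloud(f):
    z=np.load(f'pics/{f}.npz'); d=z['d']; K=z['K']; h,w=d.shape
    v,u=np.mgrid[:h,:w].astype(np.float32)
    p=cv2.undistortPoints(np.stack([u.ravel(),v.ravel()],-1).reshape(-1,1,2),K,np.array([float(z['k1']),0,0,0])).reshape(h,w,2)
    P=np.stack([p[...,0]*d,-p[...,1]*d,-d,np.ones_like(d)],-1)
    return (P@np.linalg.inv(z['V']).T)[...,:3], z['im'], d
E
python3 - <<'E'
from h import *
snap('top','top0'); snap('scene','scene0')
print(bot.hold_point_z, readout.get_obs())
E
```

```text
0.0188 {'time': 0.1, 'joint_pos': array([ 1.06720872e+00,  2.59260515e-01,  1.53594621e+00, -2.35736420e-06,
        1.34797970e+00, -2.02806640e-01]), 'joint_vel': array([ 3.56952421e-06, -1.33473968e-03, -2.66805225e-03, -1.58131281e-03,
        5.79018845e-04,  8.45763297e-04]), 'tau': array([ 2.40844842e-03, -4.38200605e+01, -2.84646052e+01,  7.19199772e-02,
        3.60607042e-02, -3.42939863e-06]), 'ee_pos': array([0.1626955 , 0.52489107, 0.21791701]), 'tool_rot': array([-4.70603451e-01, -3.10558872e+00,  2.34979589e-03]), 'wrist_force': array([-0.45600306, -0.62708362,  0.06000601]), 'wrist_torque': array([0.01457544, 0.00405599, 0.02521185]), 'grip_force': 0.0, 'width': 0.0928583050955177}
```

View pics/top0.png

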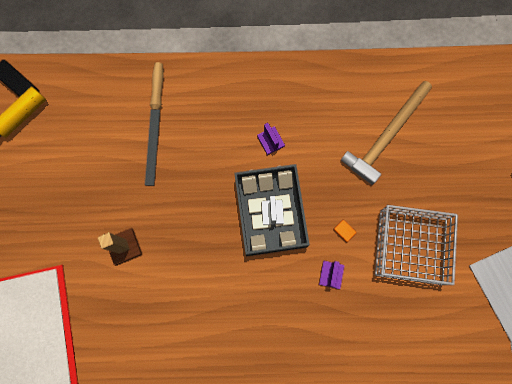

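View pics/scene0.png

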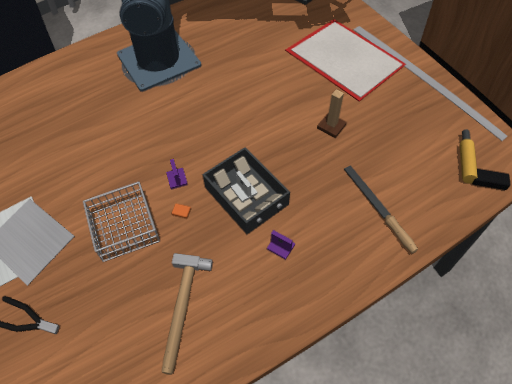

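The top view shows the tub at about (271,211), the bracket in it at (272,211), the tamper at (123,246) and the basket at (418,246). Purple brackets and an orange chip are decoys. Next I measure these from depth.

Run:
```python
from h import *
P,im,d=cloud('top0')
def rect(m,n):
    q=P[m][:,:2].astype(np.float32)*1000
    (c,s,a)=cv2.minAreaRect(q); print(n,len(q),np.round(c,1),np.round(s,1),round(a,1),'zmed',round(float(np.median(P[m][:,2]))*1000,1))
X,Y,Z=P[...,0],P[...,1],P[...,2]
v,u=np.mgrid[:384,:512]
box=lambda a,b,c,e:(u>=a)&(u<=b)&(v>=c)&(v<=e)&(d>0)
t=box(228,316,160,262)
rect(t&(Z>.05)&(Z<.064),'tub rim')
rect(box(255,288,195,232)&(Z>.0665),'bracket web'); 
b=box(255,290,192,230); print('maxz',Z[b].max())
rect(box(90,150,220,270)&(Z>.008)&(Z<.02),'foot'); rect(box(90,150,220,270)&(Z>.115),'handle')
rect(box(370,465,200,295)&(Z>.05),'basket')
for p in [(250,183),(265,182),(286,180),(258,242),(288,239),(345,231),(271,138),(331,275)]: print(p,np.round(P[p[1],p[0]]*1000))
z=cv2.resize(im[155:265,225:320],None,fx=6,fy=5,interpolation=cv2.INTER_CUBIC)[:,:,::-1]; cv2.imwrite('pics/c0.png',z)
```

```text
tub rim 798 [573.2 -20.6] [170.8 129.8] 7.2 zmed 58.0
bracket web 126 [569.3 -24.1] [49.6 10. ] 2.3 zmed 74.8
maxz 0.07868717858009333
foot 535 [505.5 290.7] [61.5 59.6] 21.2 zmed 14.0
handle 201 [504.6 289.6] [23.8 23.9] 22.5 zmed 129.6
basket 719 [ 495.  -314.9] [142.6 143. ] 81.3 zmed 60.6
(250, 183) [630.  22.  37.]
(265, 182) [633. -10.  31.]
(286, 180) [636. -55.  32.]
(258, 242) [506.   7.  38.]
(288, 239) [510. -55.  43.]
(345, 231) [ 528. -177.   12.]
(271, 138) [723. -24.  53.]
(331, 275) [ 436. -138.   48.]
```

View pics/c0.png

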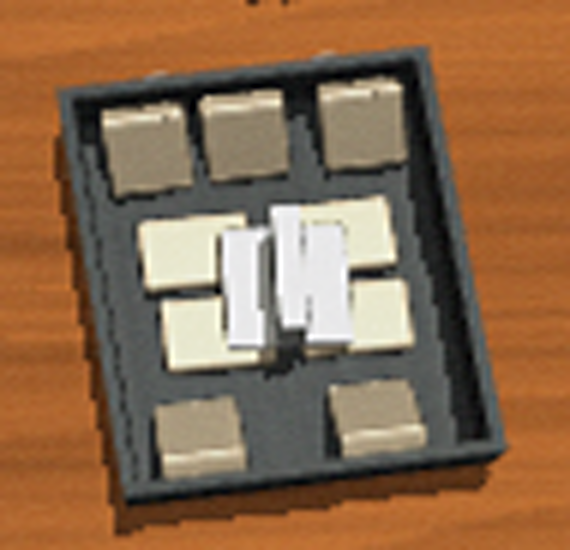

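The enlarged crop shows three leaning chips at the top, against the +x wall, and two at the bottom. Four flat chips carry the bracket in the middle, and its web runs roughly along tub x. I'm moving over the bracket now.

```bash
python3 -m creep '[[0.564,-0.762,0,0,0,0.0434,-0.14],[0.564,-0.762,0,0,0,0.0434,-0.14],[0.564,-0.762,0,0,0,0.0434,-0.14],[0.564,-0.762,0,0,0,0.0434,-0.14],[0.564,-0.762,0,0,0,0.0434,-0.14]]'
python3 -m creep '[[0.564,-0.762,0,0,0,0,-0.14],[0.564,-0.762,0,0,0,0,-0.14],[0.564,-0.762,0,0,0,0,-0.14],[0.564,-0.762,0,0,0,0,-0.14],[0.564,-0.762,0,0,0,0,-0.14]]'
python3 -m creep '[[0.55,-0.765,-0.3,0,0,0,-0.14],[0.55,-0.765,-0.3,0,0,0,-0.14],[0,0,-0.4,0,0,0,-0.14],[0,0,0,0,0,0,-0.14],[0,0,0,0,0,0,-0.14]]'
python3 - <<'E'
from h import *
snap('wrist','w1')
P,im,d=cloud('w1'); Z=P[...,2]; m=(d>0)&(Z>.066)&(Z<.085)&(abs(P[...,0]-.57)<.05)&(abs(P[...,1]+.024)<.04)
print(m.sum(),cv2.minAreaRect(P[m][:,:2].astype(np.float32)*1000),np.median(Z[m]))
E
```

```text
time: 0.72
ee_pos: [0.3327, 0.2951, 0.2185]
tool_rot: [0.067, -3.141, 0.0]
wrist_force: [1.2, 0.2, 0.1]
width: 0.0476
grip_force: 0.0
time: 1.35
ee_pos: [0.502, 0.0664, 0.2184]
tool_rot: [0.062, -3.141, -0.0]
wrist_force: [0.1, 0.0, 0.6]
width: 0.0397
grip_force: 0.0
time: 1.98
ee_pos: [0.5673, -0.0232, 0.1593]
tool_rot: [-0.064, 3.141, 0.0]
wrist_force: [-0.1, 0.6, -0.2]
width: 0.0399
grip_force: 0.0
759 ((566.6985473632812, -25.990285873413086), (49.54075241088867, 10.020562171936035), 3.0769922733306885) 0.0744483725249579
```

View pics/w1.png

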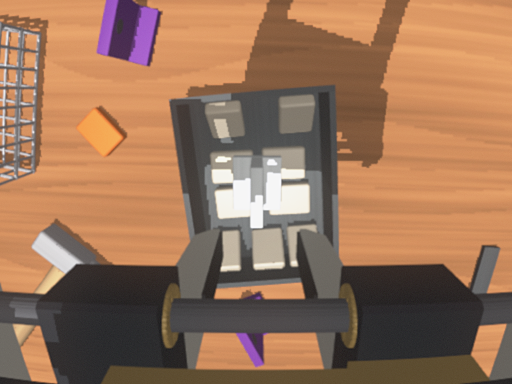

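The wrist view shows the web between the fingers. Its measured centre (567–569, -25) is about 2 mm from the TCP. I'll descend, grip and lift.

```bash
python3 -m creep '[[0,-0.035,-0.6,0,0,0,-0.14],[0,0,-0.6,0,0,0,-0.14],[0,0,-0.5,0,0,0,-0.14],[0,0,-0.3,0,0,0,-0.14],[0,0,0,0,0,0,-0.14]]' 20
python3 -m creep '[[0,0,0,0,0,0,-1],[0,0,0,0,0,0,-1],[0,0,0,0,0,0,-1],[0,0,0,0,0,0,-1],[0,0,0,0,0,0,-1]]' 20
python3 -m creep '[[0,0,0.1,0,0,0,-1],[0,0,0.3,0,0,0,-1],[0,0,0.6,0,0,0,-1],[0,0,0.7,0,0,0,-1],[0,0,0.5,0,0,0,-1]]'
```

```text
time: 2.65
ee_pos: [0.5668, -0.025, 0.0386]
tool_rot: [0.065, -3.14, -0.0]
wrist_force: [0.6, -0.2, 0.3]
width: 0.0399
grip_force: 0.0
time: 3.28
ee_pos: [0.5677, -0.0259, 0.0393]
tool_rot: [-0.063, 3.14, -0.0]
wrist_force: [-1.3, 0.2, 5.7]
width: 0.0101
grip_force: 20.0
time: 3.9
ee_pos: [0.5675, -0.0259, 0.1723]
tool_rot: [-0.063, 3.14, -0.001]
wrist_force: [0.3, -0.6, -1.2]
width: 0.0099
grip_force: 20.0
```

```bash
python3 -m creep '[[-0.242,-0.963,0,0,0,0,-1],[-0.242,-0.963,0,0,0,0,-1],[-0.242,-0.963,0,0,0,0,-1],[-0.242,-0.963,0,0,0,0,-1],[-0.242,-0.963,0,0,0,0,-1]]'
python3 -m creep '[[0,0,-0.3,0,0,0,-1],[0,0,-0.8,0,0,0,-1],[0,0,-0.8,0,0,0,-1],[0,0,-0.4,0,0,0,-1],[0,0,-0.1,0,0,0,-1]]'
python3 -m creep '[[0,0,0,0,0,0,-1],[0,0,0,0,0,0,-0.4],[0,0,0,0,0,0,-0.4],[0,0,0,0,0,0,-0.4],[0,0,0,0,0,0,-0.4]]'
python3 -m creep '[[0,0,0.3,0,0,0,-0.4],[0,0,0.8,0,0,0,-0.4],[0,0,1,0,0,0,-0.4],[0,0,1,0,0,0,-0.4],[0,0,0,0,0,0,-0.4]]'
python3 - <<'E'
from h import *
snap('wrist','w2')
snap('top','t2')
E
```

```text
time: 4.53
ee_pos: [0.4938, -0.3163, 0.1704]
tool_rot: [0.063, -3.141, -0.001]
wrist_force: [1.1, -0.7, -1.6]
width: 0.0104
grip_force: 20.0
time: 5.15
ee_pos: [0.4934, -0.3136, 0.0245]
tool_rot: [0.063, -3.138, -0.005]
wrist_force: [-0.3, 0.3, -1.9]
width: 0.0099
grip_force: 20.0
time: 5.78
ee_pos: [0.4949, -0.3148, 0.0271]
tool_rot: [-0.063, 3.14, -0.001]
wrist_force: [0.8, -0.3, 0.1]
width: 0.0278
grip_force: 0.0
time: 6.4
ee_pos: [0.4971, -0.3168, 0.2188]
tool_rot: [-0.063, 3.133, -0.013]
wrist_force: [-0.1, -0.4, -0.4]
width: 0.0281
grip_force: 0.0
```

View pics/w2.png

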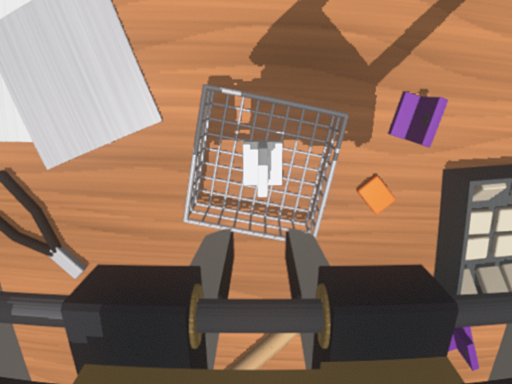

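The bracket stands in the basket at around (263,165). Next is the tamper.

```bash
python3 -m creep '[[0.014,0.917,0,0,0,0.0219,0.3],[0.014,0.917,0,0,0,0.0219,0.3],[0.014,0.917,0,0,0,0.0219,0.3],[0.014,0.917,0,0,0,0.0219,0.3],[0.014,0.917,0,0,0,0.0219,0.3]]'
python3 -m creep '[[0.014,0.917,0,0,0,0.0219,0.3],[0.014,0.917,0,0,0,0.0219,0.3],[0.014,0.917,0,0,0,0.0219,0.3],[0.014,0.917,0,0,0,0.0219,0.3],[0.014,0.917,0,0,0,0.0219,0.3]]'
python3 -m creep '[[0.014,0.917,0,0,0,0,0.3],[0,0,0,0,0,0,0.3],[0,0,0,0,0,0,0.3],[0,0,0,0,0,0,0.3],[0,0,0,0,0,0,0.3]]'
python3 - <<'E'
from h import *
snap('wrist','w3')
from scipy.spatial.transform import Rotation as R
o=readout.get_obs(); y=R.from_rotvec(o['tool_rot']).as_matrix(); print(o['ee_pos'],np.degrees(np.arctan2(y[1,1],y[0,1])))
P,im,d=cloud('w3'); Z=P[...,2]; g=(d>0)&(abs(P[...,0]-.505)<.06)&(abs(P[...,1]-.29)<.06)
for a,b in [(.12,.135),(.01,.018)]:
  m=g&(Z>a)&(Z<b); print(m.sum(),cv2.minAreaRect(P[m][:,:2].astype(np.float32)*1000))
E
```

```text
time: 7.12
ee_pos: [0.4974, -0.0375, 0.2103]
tool_rot: [0.333, -3.12, -0.003]
wrist_force: [0.7, 0.4, 0.6]
width: 0.0604
grip_force: 0.0
time: 7.75
ee_pos: [0.5016, 0.237, 0.2101]
tool_rot: [0.601, -3.079, 0.001]
wrist_force: [1.2, 0.4, 0.0]
width: 0.0605
grip_force: 0.0
time: 8.38
ee_pos: [0.5042, 0.2893, 0.2125]
tool_rot: [0.597, -3.084, 0.0]
wrist_force: [0.1, 0.1, -0.1]
width: 0.0604
grip_force: 0.0
[0.504239   0.28942588 0.21271895] 111.90564160594056
953 ((503.4081115722656, 288.1060791015625), (23.628082275390625, 23.74483871459961), 21.740575790405273)
1877 ((503.70025634765625, 288.4331970214844), (59.82291030883789, 60.236446380615234), 21.965423583984375)
```

```bash
python3 -m creep '[[0,-0.015,-0.6,0,0,0,0.3],[0,0,-0.7,0,0,0,0.3],[0,0,-0.7,0,0,0,0.3],[0,0,-0.36,0,0,0,0.3],[0,0,0,0,0,0,0.3]]'
python3 -m creep '[[0,0,0,0,0,0,-1],[0,0,0,0,0,0,-1],[0,0,0,0,0,0,-1],[0,0,0,0,0,0,-1],[0,0,0,0,0,0,-1]]' 45
python3 -m creep '[[0,0,0.1,0,0,0,-1],[0,0,0.3,0,0,0,-1],[0,0,0.5,0,0,0,-1],[0,0,0.6,0,0,0,-1],[0,0,0.4,0,0,0,-1]]'
python3 - <<'E'
from h import *
snap('wrist','w4'); snap('top','t4')
for f in ['t2','t4']:
  P,im,d=cloud(f); z=np.load(f'pics/{f}.npz'); c=np.array([.573,-.0206]); a=np.radians(7.2)
  q=(P[...,:2]-c)@np.array([[np.cos(a),-np.sin(a)],[np.sin(a),np.cos(a)]])*1000
  m=(d>0)&(abs(q[...,0])<77)&(abs(q[...,1])<57)&(P[...,2]>.015)&(P[...,2]<.055)
  n,l,s,_=cv2.connectedComponentsWithStats(m.astype(np.uint8))
  for i in range(1,n):
    if s[i,4]>15:
      k=l==i; print(f,s[i,4],np.round([q[k][:,0].min(),q[k][:,0].max(),q[k][:,1].min(),q[k][:,1].max(),P[k][:,2].min()*1e3,P[k][:,2].max()*1e3]))
E
```

```text
time: 9.05
ee_pos: [0.5028, 0.2886, 0.0695]
tool_rot: [0.597, -3.08, 0.001]
wrist_force: [0.6, 0.2, 0.3]
width: 0.0604
grip_force: 0.0
time: 9.68
ee_pos: [0.5041, 0.2897, 0.0714]
tool_rot: [-0.6, 3.083, -0.0]
wrist_force: [-0.5, -0.5, 2.6]
width: 0.0239
grip_force: 45.0
time: 10.3
ee_pos: [0.5042, 0.2898, 0.1867]
tool_rot: [-0.599, 3.083, 0.0]
wrist_force: [-0.7, 0.4, -2.9]
width: 0.0244
grip_force: 45.0
t2 238 [ 45.  77. -55. -25.  15.  49.]
t2 228 [ 46.  77. -13.  17.  16.  52.]
t2 234 [46. 77. 22. 52. 16. 49.]
t2 259 [  2.  31. -45.  -5.  15.  26.]
t2 259 [ 2. 32.  6. 46. 15. 25.]
t2 269 [-34.  -4. -45.  -5.  15.  25.]
t2 265 [-33.  -3.   3.  43.  15.  25.]
t2 197 [-77. -47. -40. -10.  16.  51.]
t2 202 [-77. -46.  21.  51.  16.  48.]
t4 235 [ 46.  77. -55. -25.  17.  48.]
t4 229 [ 47.  77. -13.  17.  15.  49.]
t4 233 [46. 77. 22. 52. 16. 48.]
t4 260 [  1.  31. -45.  -5.  15.  25.]
t4 260 [ 2. 32.  6. 46. 15. 25.]
t4 270 [-34.  -4. -45.  -5.  15.  25.]
t4 261 [-34.  -3.   3.  43.  15.  25.]
t4 195 [-77. -47. -40. -10.  16.  50.]
t4 201 [-77. -45.  21.  51.  15.  47.]
```

Run:
```python
from h import *
P,im,d=cloud('w1'); Z=P[...,2]
m=(d>0)&(Z>.054)&(Z<.062)&(abs(P[...,0]-.573)<.11)&(abs(P[...,1]+.02)<.09)
print('tub w1',m.sum(),cv2.minAreaRect(P[m][:,:2].astype(np.float32)*1000))
P,im,d=cloud('w4'); Z=P[...,2]; o=readout.get_obs(); e=o['ee_pos']; print(e)
print(np.unique(np.round(Z[(d>0)&(abs(P[...,0]-e[0])<.04)&(abs(P[...,1]-e[1])<.04)],2),return_counts=True))
m=(d>0)&(abs(Z-(e[2]-.0714+.014))<.004)&(abs(P[...,0]-e[0])<.06)&(abs(P[...,1]-e[1])<.06)
print('foot',m.sum(),cv2.minAreaRect(P[m][:,:2].astype(np.float32)*1000),np.median(Z[m]))
q=P[m]; A=np.c_[q[:,:2],np.ones(len(q))]; print('plane slope',np.linalg.lstsq(A,q[:,2],rcond=None)[0])
```

```text
tub w1 3789 ((570.4791259765625, -23.028541564941406), (170.96958923339844, 130.84103393554688), 7.2970709800720215)
[0.5054928  0.29027431 0.18804684]
(array([-0.  ,  0.12,  0.13,  0.14,  0.15,  0.16,  0.17,  0.18,  0.19,
        0.2 ,  0.21,  0.22,  0.23,  0.24,  0.25,  0.26,  0.27,  0.28,
        0.29,  0.3 ]), array([ 2229,   157,  3976,   151,   188,   197,   231,   286,   555,
         826,  1023,  1217,  1287,  2129,   566,   227,   414,  2421,
       14008,  6401]))
foot 3924 ((497.4671325683594, 286.51593017578125), (47.434303283691406, 60.02873229980469), 21.97797966003418) 0.12876601451554154
plane slope [0.0037519  0.00049157 0.12681102]
```

```bash
python3 -m creep '[[0.306,-0.795,0,0,0,-0.0327,-1],[0.306,-0.795,0,0,0,-0.0327,-1],[0.306,-0.795,0,0,0,-0.0327,-1],[0.306,-0.795,0,0,0,-0.0327,-1],[0.306,-0.795,0,0,0,-0.0327,-1]]'
python3 -m creep '[[0.306,-0.795,0,0,0,0,-1],[0,0,0,0,0,0,-1],[0,0,0,0,0,0,-1],[0,0,0,0,0,0,-1],[0,0,0,0,0,0,-1]]'
python3 - <<'E'
from h import *
snap('wrist','w5')
from scipy.spatial.transform import Rotation as R
o=readout.get_obs(); y=R.from_rotvec(o['tool_rot']).as_matrix(); print(o['ee_pos'],np.degrees(np.arctan2(y[1,1],y[0,1])))
P,im,d=cloud('w5'); Z=P[...,2];e=o['ee_pos']
m=(d>0)&(Z>.053)&(Z<.063)&(abs(P[...,0]-.573)<.11)&(abs(P[...,1]+.02)<.09)
print('tub',m.sum(),cv2.minAreaRect(P[m][:,:2].astype(np.float32)*1000))
m=(d>0)&(abs(Z-(e[2]-.0574))<.004)&(abs(P[...,0]-e[0])<.06)&(abs(P[...,1]-e[1])<.06)
print('foot',cv2.boxPoints(cv2.minAreaRect(P[m][:,:2].astype(np.float32)*1000)))
E
```

```text
time: 11.02
ee_pos: [0.5954, 0.0497, 0.1833]
tool_rot: [0.197, -3.133, -0.001]
wrist_force: [0.1, 0.3, -1.6]
width: 0.0234
grip_force: 45.0
time: 11.65
ee_pos: [0.6138, 0.0047, 0.185]
tool_rot: [0.202, -3.135, -0.0]
wrist_force: [0.4, -0.4, -2.1]
width: 0.0237
grip_force: 45.0
[0.61386948 0.00457289 0.1851216 ] 97.38304465909616
tub 3825 ((570.1500244140625, -23.31524658203125), (171.084228515625, 130.95022583007812), 7.269964694976807)
foot [[579.1004    29.799755]
 [586.9467   -29.88619 ]
 [634.16034  -23.679455]
 [626.314     36.006493]]
```

View pics/w5.png

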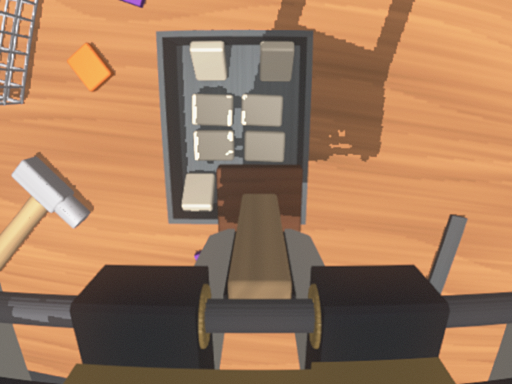

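The view shows the foot inside the tub walls, over the two +y chips of the +x end. Its measured centre is (45.6, 21.4) mm in tub axes. I'll press slowly.

```bash
python3 -m creep '[[0,0,-0.4,0,0,0,-1],[0,0,-0.4,0,0,0,-1],[0,0,-0.2,0,0,0,-1],[0,0,-0.1,0,0,0,-1],[0,0,-0.05,0,0,0,-1]]'
python3 -m creep '[[0,0,-0.05,0,0,0,-1],[0,0,-0.05,0,0,0,-1],[0,0,-0.05,0,0,0,-1],[0,0,-0.05,0,0,0,-1],[0,0,-0.05,0,0,0,-1]]'
python3 -m creep '[[0,0,-0.04,0,0,0,-1],[0,0,-0.04,0,0,0,-1],[0,0,-0.04,0,0,0,-1],[0,0,-0.04,0,0,0,-1],[0,0,-0.02,0,0,0,-1]]'
```

```text
time: 12.32
ee_pos: [0.6146, 0.0035, 0.1165]
tool_rot: [-0.2, 3.134, -0.0]
wrist_force: [0.5, 0.4, -2.0]
width: 0.0237
grip_force: 45.0
time: 12.95
ee_pos: [0.6141, 0.0034, 0.1009]
tool_rot: [-0.2, 3.135, 0.0]
wrist_force: [0.7, -0.5, -1.9]
width: 0.0236
grip_force: 45.0
time: 13.58
ee_pos: [0.6145, 0.0033, 0.0915]
tool_rot: [-0.2, 3.134, -0.001]
wrist_force: [-4.2, 1.2, 11.0]
width: 0.0239
grip_force: 45.0
```

```bash
python3 -m creep '[[0,0,-0.01,0,0,0,-1],[0,0,-0.01,0,0,0,-1],[0,0,0,0,0,0,-1],[0,0,0,0,0,0,-1],[0,0,0,0,0,0,-1]]'
```

```text
time: 14.2
ee_pos: [0.6145, 0.0034, 0.0914]
tool_rot: [-0.2, 3.133, -0.001]
wrist_force: [-3.7, -0.3, 11.8]
width: 0.0239
grip_force: 45.0
```

```bash
python3 -m creep '[[0,0,0.1,0,0,0,-1],[0,0,0.4,0,0,0,-1],[0,0,0.3,0,0,0,-1],[0.05,-0.404,0.1,0,0,0,-1],[0.052,-0.404,0.1,0,0,0,-1]]'
python3 -m creep '[[0,0,0,0,0,0,-1],[0,0,0,0,0,0,-1],[0,0,0,0,0,0,-1],[0,0,0,0,0,0,-1],[0,0,0,0,0,0,-1]]'
cat > m.py <<'E'
import sys
from h import *
f=sys.argv[1]; snap('wrist',f); snap('top',f+'t'); e=readout.get_obs()['ee_pos']; print(e)
P,im,d=cloud(f); Z=P[...,2]
m=(d>0)&(Z>.053)&(Z<.063)&(abs(P[...,0]-.573)<.11)&(abs(P[...,1]+.02)<.09)
a=np.radians(7.27); Rm=np.array([[np.cos(a),-np.sin(a)],[np.sin(a),np.cos(a)]])
q=(P[...,:2]*1000-np.array([570.2,-23.3]))@Rm
m=(d>0)&(abs(Z-(e[2]-.0574))<.004)&(abs(q[...,0])<95)&(abs(q[...,1])<70)
if m.sum()>300: print('foot',np.round(np.percentile(q[m],[1,99],axis=0),1).tolist(),np.median(Z[m]),np.linalg.lstsq(np.c_[P[m][:,:2],np.ones(m.sum())],Z[m],rcond=None)[0][:2])
for f,c in((f,(570.2,-23.3)),(f+'t',(572.8,-20.6))):
  P,im,d=cloud(f); Z=P[...,2]; q=(P[...,:2]*1000-np.array(c))@Rm
  k=((d>0)&(abs(q[...,0])<78)&(abs(q[...,1])<58)&(Z>.014)&(Z<.052)&(im.astype(int).min(-1)>60)).astype(np.uint8)
  n,l,s,_=cv2.connectedComponentsWithStats(k,connectivity=4)
  for i in range(1,n):
    if s[i,4]>60:
      k=l==i; z=Z[k]*1e3; print(f,s[i,4],np.round([*np.percentile(q[k],[1,99],axis=0).T.ravel(),*np.percentile(z,[3,50,97])]))
E
python3 m.py w6
```

```text
time: 14.82
ee_pos: [0.6204, -0.0453, 0.1493]
tool_rot: [-0.201, 3.135, -0.0]
wrist_force: [-0.1, 0.6, -2.5]
width: 0.0239
grip_force: 45.0
time: 15.45
ee_pos: [0.6202, -0.0446, 0.149]
tool_rot: [0.201, -3.135, -0.0]
wrist_force: [0.2, 1.6, -2.8]
width: 0.0236
grip_force: 45.0
[ 0.62023626 -0.04478987  0.1490235 ]
foot [[16.2, -57.5], [61.1, 1.3]] 0.0909941204559756 [0.00627801 0.00025155]
w6 1582 [-77. -47. -40. -11.  17.  36.  45.]
w6 1659 [-78. -46.  21.  50.  18.  35.  44.]
w6 1565 [-33.  -4. -44.  -6.  18.  19.  21.]
w6 1590 [-33.  -3.   3.  43.  17.  19.  21.]
w6 1363 [  2.  28. -44.  -5.  17.  19.  21.]
w6 1451 [ 2. 32.  7. 45. 17. 19. 21.]
w6 231 [39. 77. 11. 17. 17. 19. 21.]
w6 1301 [39. 78. 22. 51. 16. 19. 21.]
w6t 97 [39. 66. -1. 16. 17. 21. 23.]
w6t 183 [39. 66. 22. 51. 16. 20. 24.]
w6t 222 [  2.  27. -43.  -6.  16.  20.  24.]
w6t 180 [ 6. 32.  7. 45. 16. 21. 24.]
```

Two chips of the +x end now lie flat. Next is the third, at the -y side of that end.

```bash
python3 -m creep '[[-0.003,0.025,-0.1,0,0,0,-1],[0,0,-0.2,0,0,0,-1],[0,0,-0.15,0,0,0,-1],[0,0,-0.05,0,0,0,-1],[0,0,-0.05,0,0,0,-1]]'
python3 -m creep '[[0,0,-0.05,0,0,0,-1],[0,0,-0.05,0,0,0,-1],[0,0,-0.05,0,0,0,-1],[0,0,-0.05,0,0,0,-1],[0,0,-0.05,0,0,0,-1]]'
python3 -m creep '[[0,0,-0.05,0,0,0,-1],[0,0,-0.04,0,0,0,-1],[0,0,-0.04,0,0,0,-1],[0,0,-0.03,0,0,0,-1],[0,0,-0.02,0,0,0,-1]]'
```

```text
time: 16.18
ee_pos: [0.6201, -0.0436, 0.1158]
tool_rot: [0.2, -3.135, 0.0]
wrist_force: [-1.1, -0.5, -2.5]
width: 0.0237
grip_force: 45.0
time: 16.8
ee_pos: [0.6201, -0.0435, 0.1008]
tool_rot: [0.2, -3.135, 0.0]
wrist_force: [-0.2, 0.2, -2.2]
width: 0.0241
grip_force: 45.0
time: 17.42
ee_pos: [0.6203, -0.0436, 0.0914]
tool_rot: [-0.2, 3.134, -0.001]
wrist_force: [-3.8, 0.5, 10.3]
width: 0.0237
grip_force: 45.0
```

```bash
python3 -m creep '[[0,0,0.1,0,0,0,-1],[0,0,0.4,0,0,0,-1],[0,0,0.4,0,0,0,-1],[-0.756,-0.097,0.07,0,0,0,-1],[-0.756,-0.097,0,0,0,0,-1]]'
python3 -m creep '[[0,0,0,0,0,0,-1],[0,0,0,0,0,0,-1],[0,0,0,0,0,0,-1],[0,0,0,0,0,0,-1],[0,0,0,0,0,0,-1]]'
python3 m.py w7
```

```text
time: 18.05
ee_pos: [0.5289, -0.0554, 0.149]
tool_rot: [-0.201, 3.134, -0.001]
wrist_force: [0.2, -0.2, -1.7]
width: 0.0235
grip_force: 45.0
time: 18.68
ee_pos: [0.5297, -0.0551, 0.1482]
tool_rot: [0.2, -3.135, -0.0]
wrist_force: [-0.0, -0.4, -2.2]
width: 0.0238
grip_force: 45.0
[ 0.5295582  -0.05510618  0.14827814]
foot [[-74.8, -56.5], [-29.8, 2.3]] 0.09025065810950905 [0.00702652 0.00071152]
w7 432 [-77. -68. -39. -10.  41.  43.  45.]
w7 1073 [-77. -46.  21.  51.  17.  37.  45.]
w7 999 [-33.  -3.  13.  42.  17.  20.  21.]
w7 614 [ 2. 32. 15. 46. 16. 19. 21.]
w7t 131 [-25.  -3.   5.  32.  17.  21.  24.]
w7t 161 [-78. -52.  23.  50.  25.  40.  46.]
```

```bash
python3 -m creep '[[0,0,-0.1,0,0,0,-1],[0,0,-0.2,0,0,0,-1],[0,0,-0.14,0,0,0,-1],[0,0,-0.05,0,0,0,-1],[0,0,-0.05,0,0,0,-1]]'
python3 -m creep '[[0,0,-0.05,0,0,0,-1],[0,0,-0.05,0,0,0,-1],[0,0,-0.05,0,0,0,-1],[0,0,-0.05,0,0,0,-1],[0,0,-0.05,0,0,0,-1]]'
python3 -m creep '[[0,0,-0.05,0,0,0,-1],[0,0,-0.04,0,0,0,-1],[0,0,-0.04,0,0,0,-1],[0,0,-0.03,0,0,0,-1],[0,0,-0.02,0,0,0,-1]]'
```

```text
time: 19.4
ee_pos: [0.5294, -0.0552, 0.1158]
tool_rot: [0.2, -3.135, -0.0]
wrist_force: [0.6, 0.3, -1.7]
width: 0.024
grip_force: 45.0
time: 20.02
ee_pos: [0.5294, -0.0552, 0.1009]
tool_rot: [-0.2, 3.135, 0.0]
wrist_force: [-1.1, -0.2, -2.7]
width: 0.0238
grip_force: 45.0
time: 20.65
ee_pos: [0.5295, -0.0552, 0.0914]
tool_rot: [-0.2, 3.135, -0.0]
wrist_force: [-5.0, 0.2, 14.8]
width: 0.0243
grip_force: 45.0
```

```bash
python3 -m creep '[[0,0,0.1,0,0,0,-1],[0,0,0.4,0,0,0,-1],[0,0,0.4,0,0,0,-1],[-0.055,0.438,0.07,0,0,0,-1],[-0.055,0.438,0,0,0,0,-1]]'
python3 -m creep '[[0,0,0,0,0,0,-1],[0,0,0,0,0,0,-1],[0,0,0,0,0,0,-1],[0,0,0,0,0,0,-1],[0,0,0,0,0,0,-1]]'
python3 m.py w8
python3 -m creep '[[0,0,-0.1,0,0,0,-1],[0,0,-0.2,0,0,0,-1],[0,0,-0.14,0,0,0,-1],[0,0,-0.05,0,0,0,-1],[0,0,-0.05,0,0,0,-1]]'
python3 -m creep '[[0,0,-0.05,0,0,0,-1],[0,0,-0.05,0,0,0,-1],[0,0,-0.05,0,0,0,-1],[0,0,-0.05,0,0,0,-1],[0,0,-0.05,0,0,0,-1]]'
python3 -m creep '[[0,0,-0.05,0,0,0,-1],[0,0,-0.04,0,0,0,-1],[0,0,-0.04,0,0,0,-1],[0,0,-0.03,0,0,0,-1],[0,0,-0.02,0,0,0,-1]]'
```

```text
time: 21.28
ee_pos: [0.5232, -0.0024, 0.1493]
tool_rot: [-0.198, 3.134, -0.001]
wrist_force: [0.3, -0.3, -2.5]
width: 0.0238
grip_force: 45.0
time: 21.9
ee_pos: [0.5228, -0.003, 0.1484]
tool_rot: [0.199, -3.135, 0.0]
wrist_force: [-0.0, 0.7, -1.9]
width: 0.0237
grip_force: 45.0
[ 0.52277978 -0.00286195  0.14838428]
foot [[-75.1, -4.0], [-30.2, 54.8]] 0.090396187367662 [0.00674753 0.00044345]
w8 1124 [-73. -40. -40. -10.  18.  19.  21.]
w8 429 [-77. -68.  23.  52.  40.  43.  45.]
w8 1007 [-34.  -4. -45. -14.  17.  19.  21.]
w8 513 [  2.  30. -44. -15.  15.  19.  21.]
w8t 87 [-76. -58. -33. -11.  16.  20.  24.]
time: 22.62
ee_pos: [0.5228, -0.0026, 0.1158]
tool_rot: [0.2, -3.135, -0.0]
wrist_force: [-0.4, -0.4, -2.3]
width: 0.0235
grip_force: 45.0
time: 23.25
ee_pos: [0.5227, -0.0026, 0.1009]
tool_rot: [-0.2, 3.135, 0.0]
wrist_force: [-0.0, 0.5, -2.2]
width: 0.0238
grip_force: 45.0
time: 23.88
ee_pos: [0.523, -0.0027, 0.0914]
tool_rot: [-0.2, 3.135, -0.0]
wrist_force: [-4.5, 1.1, 13.9]
width: 0.0237
grip_force: 45.0
```

```bash
python3 -m creep '[[0,0,0.1,0,0,0,-1],[0,0,0.4,0,0,0,-1],[0,0,0.6,0,0,0,-1],[0,0.3,0.4,0,0,0,-1],[0,0.8,0,0,0,0,-1]]'
python3 -m creep '[[-0.06,0.8,0,0,0,0,-1],[-0.06,0.8,0,0,0,0,-1],[-0.06,0.8,0,0,0,0,-1],[-0.06,0.8,0,0,0,0,-1],[0,0.4,0,0,0,0,-1]]'
python3 m.py w9; python3 -c "
import cv2;a=cv2.imread('pics/w9t.png');cv2.imwrite('pics/c9.png',cv2.resize(a[120:300,60:470],None,fx=1.9,fy=1.9,interpolation=2))"
```

```text
time: 24.5
ee_pos: [0.5249, 0.0623, 0.1829]
tool_rot: [-0.194, 3.13, -0.002]
wrist_force: [0.8, 1.0, -3.0]
width: 0.0238
grip_force: 45.0
time: 25.12
ee_pos: [0.5076, 0.2819, 0.1802]
tool_rot: [0.203, -3.135, -0.001]
wrist_force: [0.3, 0.5, -2.4]
width: 0.0239
grip_force: 45.0
[0.50782624 0.28197821 0.18009571]
w9 124 [ 2. 31. 18. 28. 17. 19. 21.]
w9 345 [40. 78.  7. 27. 15. 19. 20.]
w9t 247 [ 39.  77. -55. -26.  16.  20.  23.]
w9t 250 [ 39.  78. -13.  16.  16.  20.  24.]
w9t 247 [39. 77. 22. 51. 16. 20. 24.]
w9t 257 [  2.  31. -44.  -6.  17.  20.  24.]
w9t 265 [ 2. 32.  7. 45. 16. 20. 24.]
w9t 264 [-34.  -4. -45.  -6.  17.  20.  24.]
w9t 264 [-33.  -3.   4.  43.  16.  20.  24.]
w9t 252 [-76. -39. -40. -11.  17.  20.  24.]
w9t 251 [-76. -39.  21.  50.  17.  20.  24.]
```

View pics/c9.png

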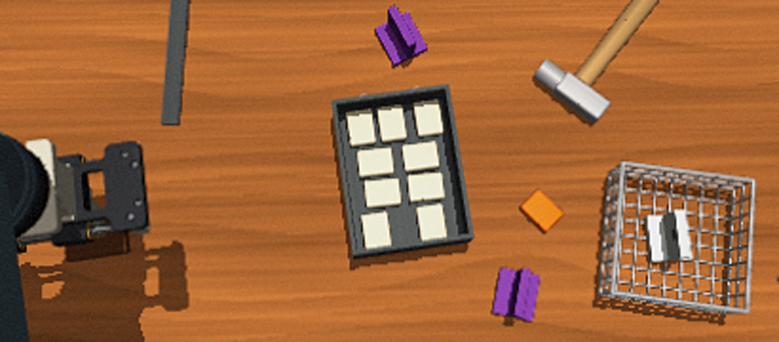

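All nine chips lie flat (tops at about 20 mm) and the bracket is in the basket. I'll set the tamper down.

```bash
python3 -m creep '[[0,0,-0.4,0,0,0,-1],[0,0,-0.6,0,0,0,-1],[0,0,-0.4,0,0,0,-1],[0,0,-0.2,0,0,0,-1],[0,0,-0.08,0,0,0,-1]]'
python3 -m creep '[[0,0,-0.04,0,0,0,-1],[0,0,-0.03,0,0,0,-1],[0,0,-0.02,0,0,0,-1],[0,0,-0.02,0,0,0,-1],[0,0,0,0,0,0,-1]]'
```

```text
time: 25.85
ee_pos: [0.5085, 0.2788, 0.0792]
tool_rot: [0.199, -3.135, 0.0]
wrist_force: [-0.1, 0.3, -2.2]
width: 0.0239
grip_force: 45.0
time: 26.48
ee_pos: [0.5083, 0.2794, 0.0729]
tool_rot: [-0.2, 3.135, 0.0]
wrist_force: [0.3, -0.3, -1.4]
width: 0.0239
grip_force: 45.0
```

```bash
python3 -m creep '[[0,0,-0.015,0,0,0,-1],[0,0,-0.01,0,0,0,-1],[0,0,-0.01,0,0,0,-1],[0,0,0,0,0,0,-1],[0,0,0,0,0,0,-1]]'
python3 -m creep '[[0,0,0,0,0,0,-0.4],[0,0,0,0,0,0,-0.3],[0,0,0,0,0,0,0],[0,0,0,0,0,0,0.3],[0,0,0,0,0,0,0.3]]'
python3 -m creep '[[0,0,0.1,0,0,0,0.3],[0,0,0.3,0,0,0,0.3],[0,0,0.7,0,0,0,0.3],[0,0,0.9,0,0,0,0.3],[0,0,0.6,0,0,0,0.3]]'
python3 - <<'E'
from h import *
snap('wrist','w10')
P,im,d=cloud('w10'); Z=P[...,2]; g=(d>0)&(abs(P[...,0]-.508)<.07)&(abs(P[...,1]-.28)<.07)
for a,b in [(.12,.136),(.009,.019)]:
  m=g&(Z>a)&(Z<b); print(m.sum(),cv2.minAreaRect(P[m][:,:2].astype(np.float32)*1000),np.median(Z[m]))
E
```

```text
time: 27.1
ee_pos: [0.5084, 0.2794, 0.0714]
tool_rot: [-0.2, 3.135, 0.0]
wrist_force: [-2.7, -1.1, 6.2]
width: 0.0237
grip_force: 45.0
time: 27.72
ee_pos: [0.5084, 0.2794, 0.0707]
tool_rot: [0.2, -3.135, 0.0]
wrist_force: [-0.3, -0.2, 0.1]
width: 0.0575
grip_force: 0.0
time: 28.35
ee_pos: [0.509, 0.2796, 0.23]
tool_rot: [-0.2, 3.132, 0.001]
wrist_force: [0.5, -0.3, 0.2]
width: 0.0604
grip_force: 0.0
858 ((507.4958801269531, 278.4675598144531), (24.050020217895508, 23.515636444091797), 7.614231109619141) 0.1293330774158104
1725 ((507.3852233886719, 278.66217041015625), (59.40637969970703, 60.089073181152344), 7.4426469802856445) 0.013462419531985015
```

View pics/w10.png

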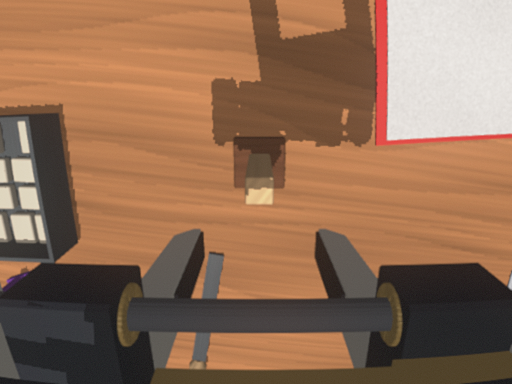

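The tamper stands upright at around (259,165), clear of the tub, and the gripper is free of it.

```bash
python3 -c "
from workcell import ticket
print(ticket.job_done())"
```

```text
the job is handed in; nothing more can be done
None
```

I handed the job in at about 28 s on the robot's clock (limit 64 s): the aluminium bracket is in the basket, all nine chips lie flat in the tub, the tamper stands upright on the bench clear of it, and I never touched the hammer or the file.

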